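# Gauge the lidded jar, pack the ware tray and sweep its rim

### The arm

A 6-joint arm with a two-finger parallel gripper is mounted at the origin on a cart in front of the work surface, level with it; the furniture and walls round the work are solid. World frame = base frame: x ahead of the robot, y to its left, z up, the work surface at z = 0. Lengths are in m, angles in rad, forces in N, time in s.
With the tool pointing down it reaches from about 0.375 to 0.925 m from the base axis. Payload 5.7 kg.
Tool frame: the origin (TCP) lies midway between the tips of the shut fingers; the grasp point (between the pads) lies 19 mm behind it; z points along the fingers, x is the direction in which the jaws open and shut, and the axes are right-handed (so a half turn about z gives the same grasp; the last joint's range is limited). The gripper opens to 88 mm and grips with 3 to 60 N. Pads are 20 mm wide; open, the fingers measure 115 mm over their backs; the gripper's body (75 mm by 178 mm) begins 61 mm behind the grasp point.
Start: joints at [-1.461, 0.359, 1.51, -0, 1.272, -0.115], TCP at [0.134, -0.585, 0.186] pointing down, gripper open.
Joint ranges: [-2.97, 2.97], [-1.01, 2.36], [0.21, 2.38], [-0.96, 4.11], [0.2, 2.71], [-2.98, 2.98]. Speed limits (rad/s): [2.39, 2.39, 3.14, 3.14, 3.14, 3.14].

### API

Orientations are given as a unit quaternion [x, y, z, w].
In Python, from bench import move_ptp, servo_line, goto_joints, move_gripper, sleep, inverse_kinematics, capture, PlanningError, close_job, spot_in, silhouettes, current_clock, current_joint_pos, current_qvel, current_joint_torque, current_position, current_orientation, current_force, current_torque, current_finger_gap gives the robot as it stands. Calls block until the motion is done:
- move_ptp(position, orientation): joint-space move of the TCP to a pose.
- servo_line(position, orientation=None, rate=0.15, contact_N=None): straight line of the TCP; orientation=None keeps the orientation; rate is the mean speed in m/s. With contact_N (N) it stops when the force on the tool has changed by that much, and returns True; else False.
- goto_joints(angles): joint-space move.
- move_gripper(opening): finger opening in m; the grip force is fixed at half the most; returns when the fingers have stopped.
- sleep(seconds).
- inverse_kinematics(position, orientation): joint angles nearest the present ones, or None.
- capture(name): name is "scene" or "top" or "wrist"; returns a dict with "image" (384x512x3 uint8, blue, green, red), "range_z" (384x512 float32, m along the optical axis (not along the pixel's ray), 0 where there is no reading), "intrinsics" (3x3 intrinsics, pixels), "R" (3x3) and "t" (3): a world point X has camera coordinates R X + t. Camera axes: x right, y down, z forward; pixel columns grow to the right and rows downward; lengths in m; the calibration is good to about 2 mm. A picture is of the moment at which its call begins.
A pose or a line that the arm cannot do raises PlanningError and nothing moves.
- close_job(): hands the job in, once; it reports no verdict.
Trained networks look in the newest picture that a camera, given by its name, has taken for a name from the list of things; names that differ only in an ending like _2 or _b are one class to them, and where a whole thing is asked for, a point or a joint stands for the part that bears it (a point fixed in the world has none). Each returns a list of dicts, best first, with "conf" (0 to 1); they miss things now and then, are a little off and sometimes report something else, mostly with a low value. They report only what shows in the picture. A call takes as long as a camera call. They do not tell look-alikes from the thing itself.
- spot_in(camera, query): "xy" ([column, row] in pixels, amid what is visible of it).
- silhouettes(camera, query): "region" (384x512 bool, what is visible of it) and "xy" ([column, row] in pixels, amid what is visible of it).
Readings, each from a call of its own:
- current_clock(): time.
- current_joint_pos(): joint angles.
- current_qvel(): joint speeds.
- current_joint_torque(): joint torques, N m.
- current_position(): TCP position.
- current_orientation(): TCP orientation.
- current_force(): force on the tool from outside, world axes, zero at the start.
- current_torque(): the same for the moment, N m.
- current_finger_gap(): finger opening in m.
Only numpy, scipy, OpenCV 4.12 (cv2) and the standard library are available. Lean on these libraries where they do the work, as an engineer would, in place of code of your own. Each camera call takes 0.05 s, during which the arm holds its last target.

### The job

Load the stacking ware tray for the kiln. First stand the bridge height gauge over the lidded jar with the turned foot beside it, so that its sprung foot reads the jar's height, and set the gauge back on the table; then stand every cat and rabbit figurine upright in a cell of its own on the tray floor, and the jar too if it is lower than the tray is deep (84 mm), else leave it standing on the table for the top kiln shelf. When all is packed, lay the straightedge across the tray's two end boards at the side nearest the robot, sweep it along both rims to the far side to feel that nothing sticks up, and put it back on the table, leaving the water pot and the paint bottle alone.

Things in the scene. Friction and masses are not known exactly. Their poses are not given: they have to be found in the camera images.
- tray: Plywood stacking ware tray, fixed, 152 (x) x 184 (y) x 92 mm; origin: centre of its underside, z up; -x faces the robot within 0.2 rad. Only its two end boards (7 mm thick, inner faces at y = -85 and +85) are high: their top edges, 92 mm above the table, are the rim on which the next tray stands. Front and back are low lips (inner faces at x = -70 and +70, 22 mm above the table).
- tray_floor (a point): Centre of the tray floor, 8 mm above the table, 84 mm below the rim; axes as the tray's. Dividers 4 mm thick, 14 mm above the floor, make six cells, each 68 mm in x: rows centred at x = -36 and +36, columns centred at y = -60, 0 and +60. Outer columns are 50 mm wide in y, the middle one 62 mm.
- gauge: Loose aluminium bridge height gauge, 0.53 kg, standing on two dark feet; origin: centre of its underside, z up. Crossbar along its y: 22 (x) x 124 (y) mm, from 114 to 148 mm above its underside; grip it in the middle across x. Two legs 14 x 12 mm at y = -56 and +56 with feet 80 (x) x 16 (y) x 10 mm; 96 mm clear between the feet. A round sprung foot (26 mm across) hangs in the middle under the crossbar.
- foot (a joint): Slide of the gauge's sprung foot, m: 0 = all the way down (foot's underside 60 mm above what the gauge stands on), grows as the foot is pushed up, at most 0.042; spring force about 0.8 to 1.9 N. With the gauge standing over a piece, the piece is 60 mm + this reading high.
- foot_pad (a point): Centre of the underside of the gauge's sprung foot, on the gauge's z axis.
- straightedge: Loose aluminium straightedge bar, 0.3 kg, 220 mm long (its y) x 44 mm wide (x) x 12 mm thick, lying flat, with an upright wooden grip 80 (y) x 22 (x) mm on its middle, from 12 to 50 mm above its underside (grip it across x); origin: centre of its underside, z up.
- jar_low: Lidded bisque jar on a turned foot, 57 mm across at the body (49 mm at the foot; widest 20 to 45 mm above the foot), 79 mm high to the top of its knob (foot 9 mm); origin: centre of its underside, z up. Exactly one of jar_low and jar_tall is there. It fits only the middle column's cells.
- jar_tall: The same jar on a taller foot (21 mm), 91 mm high; origin: centre of its underside, z up.
- paint_turntable_0: Fixed bystander behind the tray: two-tier turntable with bottles. Lower disc 277 mm across, 18 mm high, bottles on it up to 115 mm high; upper disc 167 mm across at 126 mm, bottles at its back up to 260 mm high; origin: its centre, on the table.
- stock_work_small: Fixed bystander just behind the tray: rack of small bottles, a block 151 (x) x 78 (y) x 93 mm high; origin: centre of its underside.
- water_pot: Bystander: water pot, 76 mm across, 73 mm high, loose; origin: centre of its underside, z up.
- paint_bottle: Bystander: big paint bottle, 48 mm across, 128 mm high, loose; origin: centre of its underside, z up.
- cat_a: Bisque cat figurine, 40 (x) x 42 (y) x 73 mm high; grasp the body, about half way up; origin: centre of its underside, z up. May be absent.
- cat_b: Bisque cat figurine, 40 (x) x 42 (y) x 73 mm high; grasp the body, about half way up; origin: centre of its underside, z up. May be absent.
- rabbit_a: Bisque rabbit figurine, 36 (x) x 38 (y) x 79 mm high; grasp the body, about half way up; origin: centre of its underside, z up. May be absent.
- rabbit_b: Bisque rabbit figurine, 36 (x) x 38 (y) x 79 mm high; grasp the body, about half way up; origin: centre of its underside, z up. May be absent.
- rabbit_c: Bisque rabbit figurine, 36 (x) x 38 (y) x 79 mm high; grasp the body, about half way up; origin: centre of its underside, z up. May be absent.
There are look-alikes about, which are no part of the job. What is shaped like the rabbit_c but blue is not meant.

How it is judged:
On the way, in this order (a step that is already met when the one before it is completed fails the run):
1. the height gauge stands over the (low) jar with its sprung foot on the knob (z of foot_pad in the frame of jar_low between 0.077 and 0.0815 m and horizontal distance between foot_pad and jar_low below 0.013 m and z of gauge in the frame of jar_low between -0.004 and 0.004 m and angle between the z axis of gauge and the z axis of jar_low, either way round below 0.06 rad), for 0.2 s.
2. the height gauge stands over the (tall) jar with its sprung foot on the knob (z of foot_pad in the frame of jar_tall between 0.089 and 0.0935 m and horizontal distance between foot_pad and jar_tall below 0.013 m and z of gauge in the frame of jar_tall between -0.004 and 0.004 m and angle between the z axis of gauge and the z axis of jar_tall, either way round below 0.06 rad), for 0.2 s.
3. all figurines (and the jar, if lower than the tray is deep) stand upright on the tray floor, a jar too tall stands on the table, and the gauge stands on the table with its foot down (x of cat_a in the frame of tray between -0.07 and 0.07 m and y of cat_a in the frame of tray between -0.085 and 0.085 m and z of cat_a in the frame of tray between 0.004 and 0.0115 m and angle between each of cat_a, cat_b, rabbit_a, rabbit_b, rabbit_c, jar_low, jar_tall's own z axis and vertical below 0.12 rad and x of cat_b in the frame of tray between -0.07 and 0.07 m and y of cat_b in the frame of tray between -0.085 and 0.085 m and z of cat_b in the frame of tray between 0.004 and 0.0115 m and x of rabbit_a in the frame of tray between -0.07 and 0.07 m and y of rabbit_a in the frame of tray between -0.085 and 0.085 m and z of rabbit_a in the frame of tray between 0.004 and 0.0115 m and x of rabbit_b in the frame of tray between -0.07 and 0.07 m and y of rabbit_b in the frame of tray between -0.085 and 0.085 m and z of rabbit_b in the frame of tray between 0.004 and 0.0115 m and x of rabbit_c in the frame of tray between -0.07 and 0.07 m and y of rabbit_c in the frame of tray between -0.085 and 0.085 m and z of rabbit_c in the frame of tray between 0.004 and 0.0115 m and x of jar_low in the frame of tray between -0.07 and 0.07 m and y of jar_low in the frame of tray between -0.085 and 0.085 m and z of jar_low in the frame of tray between 0.004 and 0.0115 m and height (world z) of each of jar_tall, gauge below 0.006 m and horizontal distance between jar_tall and tray above 0.13 m and value of joint foot below 0.003 m and angle between gauge's own z axis and vertical below 0.1 rad), for 0.2 s.
4. the straightedge lies across both rims at the near side of the tray (x of straightedge in the frame of tray between -0.085 and -0.05 m and y of straightedge in the frame of tray between -0.03 and 0.03 m and z of straightedge in the frame of tray between 0.089 and 0.0965 m and angle between the y axis of straightedge and the y axis of tray, either way round below 0.12 rad and angle between straightedge's own z axis and vertical below 0.07 rad), for 0.1 s.
5. the straightedge, still on the rims, passes the middle of the tray (x of straightedge in the frame of tray between -0.015 and 0.015 m and y of straightedge in the frame of tray between -0.03 and 0.03 m and z of straightedge in the frame of tray between 0.089 and 0.0965 m and angle between the y axis of straightedge and the y axis of tray, either way round below 0.12 rad and angle between straightedge's own z axis and vertical below 0.07 rad), for 0.05 s.
6. the straightedge, still on the rims, reaches the far side (x of straightedge in the frame of tray between 0.05 and 0.085 m and y of straightedge in the frame of tray between -0.03 and 0.03 m and z of straightedge in the frame of tray between 0.089 and 0.0965 m and angle between the y axis of straightedge and the y axis of tray, either way round below 0.12 rad and angle between straightedge's own z axis and vertical below 0.07 rad), for 0.1 s.
At the end, for the whole second after the job is handed in: Figurines, and the jar if under 84 mm, stand upright (0.12 rad) on the tray floor (within 3.5 mm); a taller jar stands upright on the table clear of the tray; gauge on the table, upright, foot down; straightedge on the table beside the tray; all at rest (all of step 3 and height (world z) of straightedge below 0.02 m and horizontal distance between straightedge and tray above 0.085 m and linear speed of each of cat_a, cat_b, rabbit_a, rabbit_b, rabbit_c, jar_low, jar_tall, straightedge, gauge below 0.02 m/s); the robot touches nothing.
It fails at once if the water pot or the paint bottle is pushed more than 25 mm (distance of any of water_pot, paint_bottle from where it was at the start of the episode above 0.025 m).
Of cat_a, cat_b, rabbit_a, rabbit_b, rabbit_c only 4 to 5 are there at a start; the rules pass over those that are not, and their reading is None.
Of jar_low, jar_tall only 1 to 1 are there at a start; the rules pass over those that are not, and their reading is None.
At some moment in a run one of straightedge may be knocked a few centimetres aside while the robot is not near it.
It also fails if it takes over 210 s, if anything falls off the work surface, if the arm or the gripper's body presses on something with over 40 N, if the wrist force passes 120 N, or if a joint passes its speed limit or range.

## Working session

There is one attempt and no reset: what is moved stays moved. The work goes in short steps, each a Python script; the robot and the scene stay as the last script left them, time stands still between calls to the robot, and variables do not carry over. Pictures are saved under pics/ and viewed, and the job is handed in when it is done.

```bash
ls; mkdir -p pics; cat > h.py <<'E'
import numpy as np, cv2
from bench import *
def cap(n,f=None):
    c=capture(n)
    if f: cv2.imwrite('pics/'+f,c['image'])
    return c
def cloud(c):
    d=c['range_z'];K=c['intrinsics'];v,u=np.indices(d.shape)
    P=np.stack([(u-K[0,2])/K[0,0]*d,(v-K[1,2])/K[1,1]*d,d],-1)
    W=(P-c['t'])@c['R']
    W[d<=0]=np.nan
    return W
def proj(c,X):
    p=c['R']@np.asarray(X)+c['t'];q=c['intrinsics']@p;return q[:2]/q[2]
E
python3 - <<'E'
from h import *
print(current_clock(),current_position(),current_orientation(),current_force())
for n in ['scene','top','wrist']:
    c=cap(n,n+'0.png'); np.savez(n+'0.npz',**c)
    print(n,c['R'].round(3).tolist(),c['t'].round(3), (-c['R'].T@c['t']).round(3))
for n in ['scene','top']:
  W=cloud(dict(np.load(n+'0.npz')))
  for q in ['tray','gauge','straightedge','jar_low','jar_tall','water_pot','paint_bottle','cat_a','rabbit_a']:
    for r in silhouettes(n,q):
        m=r['region'];p=W[m];p=p[~np.isnan(p[:,0])]
        if len(p)==0: continue
        print(n,q,round(r['conf'],2),np.round(r['xy']),m.sum(),'med',np.median(p,0).round(3),'lo',np.percentile(p,2,axis=0).round(3),'hi',np.percentile(p,98,axis=0).round(3))
print(current_clock())
E
```

```text
pics
0.0 [ 0.13366086 -0.5841538   0.18533281] [ 7.81957441e-01 -6.23331167e-01 -6.35183852e-04 -6.42251602e-04] [ 0.37010278 -0.11602805 -0.57871441]
scene [[-0.707, -0.707, -0.025], [-0.35, 0.38, -0.856], [0.615, -0.597, -0.516]] [0.497 0.177 0.93 ] [-0.159  0.838  0.643]
top [[0.027, -0.999, 0.025], [-0.992, -0.03, -0.125], [0.126, -0.022, -0.992]] [0.104 0.537 1.26 ] [0.371 0.147 1.314]
wrist [[0.222, -0.975, -0.002], [-0.934, -0.214, 0.285], [-0.278, -0.062, -0.959]] [-0.599 -0.035  0.391] [ 0.209 -0.567  0.384]
scene tray 0.83 [278. 206.] 2977 med [0.472 0.132 0.021] lo [0.404 0.052 0.003] hi [0.562 0.244 0.091]
scene gauge 0.7 [180. 243.] 1470 med [0.472 0.475 0.08 ] lo [0.431 0.44  0.001] hi [0.555 0.506 0.149]
scene gauge 0.23 [227. 271.] 1098 med [0.324 0.457 0.078] lo [0.315 0.43  0.005] hi [0.351 0.469 0.128]
scene straightedge 0.65 [300. 157.] 550 med [ 0.64  -0.151  0.012] lo [ 0.542 -0.207 -0.001] hi [ 0.732 -0.105  0.054]
scene jar_low 0.72 [214. 225.] 501 med [0.52  0.342 0.048] lo [0.507 0.311 0.003] hi [0.552 0.358 0.077]
scene water_pot 0.91 [178. 206.] 501 med [0
[... 1564 characters left out ...]
.316 0.017] hi [0.701 0.383 0.076]
top paint_bottle 0.95 [129. 262.] 449 med [0.337 0.43  0.106] lo [ 0.313  0.418 -0.001] hi [0.359 0.457 0.131]
top cat_a 0.75 [344. 180.] 179 med [ 0.561 -0.102  0.054] lo [ 0.547 -0.13   0.   ] hi [ 0.579 -0.089  0.068]
top cat_a 0.51 [315. 218.] 159 med [ 0.451 -0.019  0.056] lo [ 0.435 -0.036  0.003] hi [ 0.469 -0.006  0.071]
top rabbit_a 0.58 [172. 255.] 159 med [0.349 0.343 0.049] lo [0.333 0.33  0.   ] hi [0.367 0.361 0.069]
top rabbit_a 0.48 [371. 221.] 135 med [ 0.452 -0.179  0.05 ] lo [ 0.439 -0.194  0.008] hi [ 0.468 -0.168  0.073]
top rabbit_a 0.43 [344. 218.] 130 med [ 0.454 -0.106  0.05 ] lo [ 0.44  -0.121 -0.001] hi [ 0.468 -0.094  0.07 ]
1.05
```

```bash
python3 - <<'E'
import cv2
a=cv2.imread('pics/scene0.png');b=cv2.imread('pics/top0.png')
cv2.imwrite('pics/s1.png',cv2.resize(a[110:330,130:400],None,fx=2.7,fy=2.7,interpolation=cv2.INTER_CUBIC))
cv2.imwrite('pics/t1.png',cv2.resize(b[60:330,80:440],None,fx=2.2,fy=2.2,interpolation=cv2.INTER_CUBIC))
E
```

```text
(no output)
```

View pics/s1.png

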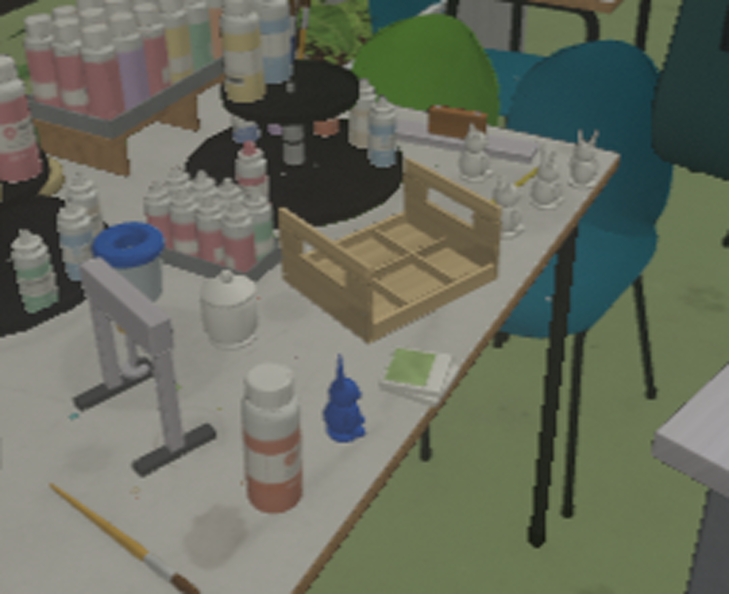

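View pics/t1.png

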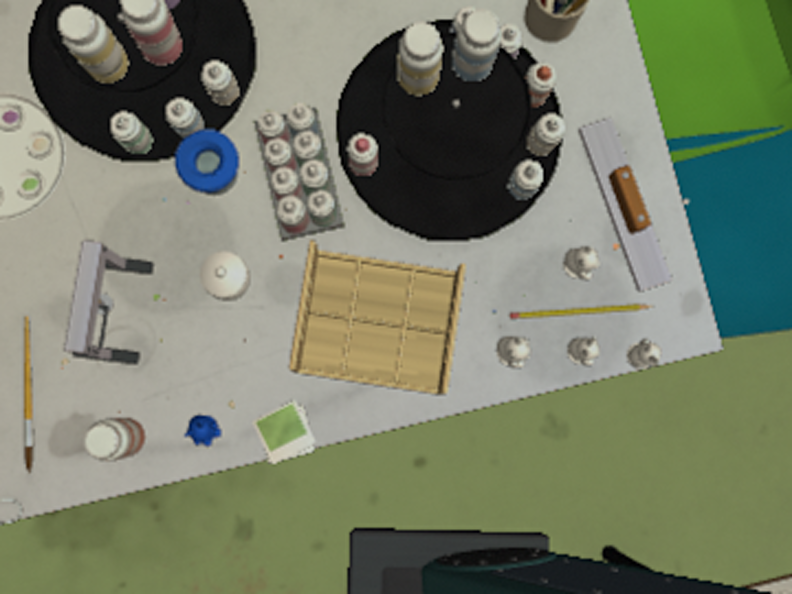

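Top picture: there are four white figurines. The cats look to be at (344,180) and (315,218), the rabbits at (344,218) and (371,221). The blue rabbit at (172,255) is the decoy. The jar is at (181,186), the gauge at (122,202) and the straightedge at (366,154). Next I'll measure exact poses.

```bash
python3 - <<'E'
from h import *
C={n:dict(np.load(n+'0.npz')) for n in ['scene','top']}
W={n:cloud(C[n]) for n in C}
A=W['top'].reshape(-1,3);A=A[~np.isnan(A[:,0])]
B=W['scene'].reshape(-1,3);B=B[~np.isnan(B[:,0])]
AB=np.vstack([A,B])
def box(P,x0,x1,y0,y1,z0,z1): 
    return P[(P[:,0]>x0)&(P[:,0]<x1)&(P[:,1]>y0)&(P[:,1]<y1)&(P[:,2]>z0)&(P[:,2]<z1)]
# table height
t=box(A,.3,.75,-.25,.5,-.02,.006);print('table',np.median(t[:,2]))
def rect(p):
    r=cv2.minAreaRect(p[:,:2].astype(np.float32));return np.round(r[0],4),np.round(r[1],4),round(r[2],2),len(p)
for n,P in (('top',A),('scene',B)):
    p=box(P,.38,.6,.02,.26,.082,.1);
    print(n,'rim',rect(p)); 
    for s in (0,1):
        q=p[(p[:,1]>.14)==s]; print('  end',np.median(q,0).round(4),rect(q))
    p=box(P,.4,.6,.4,.52,.135,.16);print(n,'bar',rect(p),p[:,2].max())
    p=box(P,.4,.6,.38,.54,.005,.02);print(n,'feet',rect(p))
    p=box(P,.48,.58,.28,.38,.02,.1);print(n,'jar',rect(p),p[:,2].max()); k=p[p[:,2]>p[:,2].max()-.008];print('  knob',np.median(k,0).round(4),len(k))
    p=box(P,.5,.78,-.26,-.08,.006,.02);p=p[(p[:,0]-.561)**2+(p[:,1]+.102)**2>.03**2];print(n,'bar',rect(p))
    p=box(P,.58,.7,-.2,-.12,.04,.06);print(n,'sgrip',rect(p))
    for cx,cy in ((.451,-.02),(.561,-.104),(.454,-.106),(.452,-.18),(.349,.345)):
        p=box(P,cx-.035,cx+.035,cy-.035,cy+.035,.012,.1)
        lo=p[p[:,2]<.04];hi=p[p[:,2]>.06]
        print(n,'fig',(cx,cy),'zmax',p[:,2].max().round(3),rect(p),'hi',np.median(hi,0).round(3))
# obstacle height grid behind tray
g=0.02
print('heights; rows x, cols y from +.40 to -.20')
for x in np.arange(.40,.80,g):
    print('%.2f'%x,' '.join('%3d'%(1000*(lambda q:q[:,2].max() if len(q) else 0)(box(AB,x,x+g,y,y+g,-.01,.4))) for y in np.arange(.40,-.24,-g)))
E
```

```text
table -0.0005006926162537105
top rim (array([0.4999, 0.156 ]), array([0.2185, 0.1783]), 83.19, 361)
  end [0.4728 0.0532 0.0912] (array([0.4732, 0.0531]), array([0.0072, 0.1497]), 82.85, 176)
  end [0.4983 0.2289 0.0905] (array([0.5111, 0.2291]), array([0.1807, 0.0347]), 4.92, 185)
top bar (array([0.4918, 0.4648]), array([0.0237, 0.1239]), 85.15, 522) 0.15449391240663551
top feet (array([0.4991, 0.4603]), array([0.1583, 0.1985]), 89.06, 235)
top jar (array([0.5318, 0.3255]), array([0.0556, 0.0544]), 9.86, 398) 0.0822119618939546
  knob [0.5328 0.326  0.0772] 17
top bar (array([ 0.6281, -0.1593]), array([0.1517, 0.2546]), 88.76, 1026)
top sgrip (array([ 0.6417, -0.1646]), array([0.0784, 0.0226]), 19.36, 252)
top fig (0.451, -0.02) zmax 0.074 (array([ 0.4554, -0.0249]), array([0.036 , 0.0351]), 43.96, 161) hi [ 0.453 -0.024  0.064]
top fig (0.561, -0.104) zmax 0.072 (array([ 0.5639, -0.1044]), array([0.0372, 0.0303]), 51.99, 168) hi [ 0.564 -0.107  0.062]
top fig (0.454, -0.106) zmax 0.082 (array([ 0.4578, -0.1109]), array([0.0319, 0.0324]), 45.53, 137) hi [ 0.46  -0.108  0.063]
top fi
[... 3570 characters left out ...]
 92  89   7  10  18  52  42   5   4
0.70  85 111 116  72  72   7  92  93  90  94  73  28  24 135 135 129 129 132 129 131 130 134 135 113 112  26  13  16  18  19   5   5
0.72 136 110 106  28  32  19  82  82  96  96  23  33  24 135 222 255 229 139 137 130 132 130 135 101 100   4  17  18  16   5   5   4
0.74 135 136 132 113 107  31   4   5  -4  24   6  34  24 135 255 258 256 218 254 255 128 134 135  89  32  28  12  15  15   6   4   3
0.76 257 256 230 110 113  33   4   3   4   6   6  33  24 135 254 256 258 253 256 258 195 137 104 115  98   3   4   5   3   5   4   4
0.78 256 258 255   0  22  33   6   4   5   5   5  35  33  22 133 133   0 253 258 259 136 136 101 110  23   6   6   8   4   6   6   4
```

```bash
python3 - <<'E'
import cv2
a=cv2.imread('pics/scene0.png');b=cv2.imread('pics/top0.png')
A=cv2.resize(a[145:215,285:360],(525,490),interpolation=cv2.INTER_CUBIC)
cv2.imwrite('pics/s2.png',A)
E
```

```text
(no output)
```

View pics/s2.png

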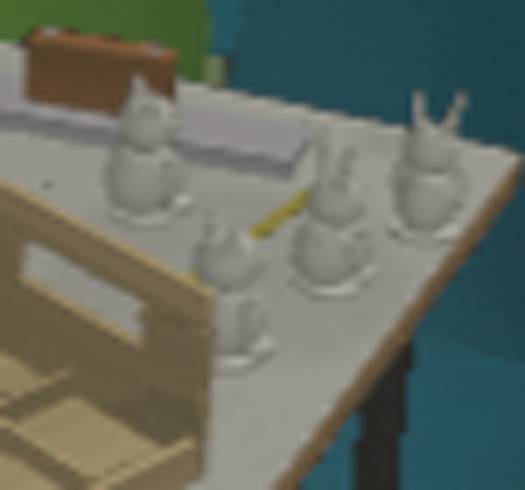

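```bash
cat >> h.py <<'E'
def Q(psi): return [float(np.cos(psi/2)),float(np.sin(psi/2)),0.,0.]
def box(P,x0,x1,y0,y1,z0,z1): 
    P=P.reshape(-1,3)
    return P[(P[:,0]>x0)&(P[:,0]<x1)&(P[:,1]>y0)&(P[:,1]<y1)&(P[:,2]>z0)&(P[:,2]<z1)]
def rect(p):
    r=cv2.minAreaRect(p[:,:2].astype(np.float32));return np.round(r[0],4),np.round(r[1],4),round(r[2],2),len(p)
def ik_report(p,psi):
    q=inverse_kinematics(p,Q(psi)); return None if q is None else np.round(q,2)
E
python3 - <<'E'
from h import *
q=current_joint_pos();print(q)
for psi in (-1.345,0-.12,np.pi-.12,-.12-np.pi/2,-.12+np.pi/2):
    for p in ([.48,.06,.35],[.49,.25,.35],[.52,.14,.06],[.44,.14,.06]): print(round(psi,2),p,ik_report(p,psi))
move_ptp([.25,-.45,.35],Q(-1.345))
p=[.47,-.0,.33]
move_ptp(p,Q(-1.69)); print(current_position(),current_clock())
c=cap('wrist','w1.png');np.savez('w1.npz',**c)
W=cloud(c)
print(c['R'].round(3).tolist(),(-c['R'].T@c['t']).round(3))
E
```

```text
[-1.46109377e+00  3.58802407e-01  1.51041055e+00 -7.99951362e-06
  1.27251515e+00 -1.15134353e-01]
-1.34 [0.48, 0.06, 0.35] [-0.02  0.07  1.49 -0.    1.58  1.33]
-1.34 [0.49, 0.25, 0.35] [ 0.35  0.18  1.36 -0.    1.6   1.69]
-1.34 [0.52, 0.14, 0.06] [ 0.13  0.42  1.78 -0.    0.94  1.48]
-1.34 [0.44, 0.14, 0.06] [ 0.16  0.33  1.94 -0.    0.87  1.5 ]
-0.12 [0.48, 0.06, 0.35] [-0.02  0.07  1.49 -0.    1.58  0.1 ]
-0.12 [0.49, 0.25, 0.35] [ 0.35  0.18  1.36 -0.    1.6   0.47]
-0.12 [0.52, 0.14, 0.06] [ 0.13  0.42  1.78 -0.    0.94  0.25]
-0.12 [0.44, 0.14, 0.06] [ 0.16  0.33  1.94 -0.    0.87  0.28]
3.02 [0.48, 0.06, 0.35] None
3.02 [0.49, 0.25, 0.35] [ 0.35  0.18  1.36 -0.    1.6  -2.68]
3.02 [0.52, 0.14, 0.06] [ 0.13  0.42  1.78 -0.    0.94 -2.89]
3.02 [0.44, 0.14, 0.06] [ 0.16  0.33  1.94 -0.    0.87 -2.86]
-1.69 [0.48, 0.06, 0.35] [-0.02  0.07  1.49 -0.    1.58  1.67]
-1.69 [0.49, 0.25, 0.35] [ 0.35  0.18  1.36 -0.    1.6   2.04]
-1.69 [0.52, 0.14, 0.06] [ 0.13  0.42  1.78 -0.    0.94  1.83]
-1.69 [0.44, 0.14, 0.06] [ 0.16  0.33  1.94 -0.    0.87  1.85]
1.45 [0.48, 0.06, 0.35] [-0.02  0.07  1.49 -0.    1.58 -1.47]
1.45 [0.49, 0.25, 0.35] [ 0.35  0.18  1.36 -0.    1.6  -1.1 ]
1.45 [0.52, 0.14, 0.06] [ 0.13  0.42  1.78 -0.    0.94 -1.32]
1.45 [0.44, 0.14, 0.06] [ 0.16  0.33  1.94 -0.    0.87 -1.29]
[ 0.47011454 -0.00084705  0.32984455] 3.8333
[[-0.12, -0.993, 0.001], [-0.951, 0.116, 0.285], [-0.283, 0.034, -0.958]] [ 0.547 -0.01   0.528]
```

View pics/w1.png

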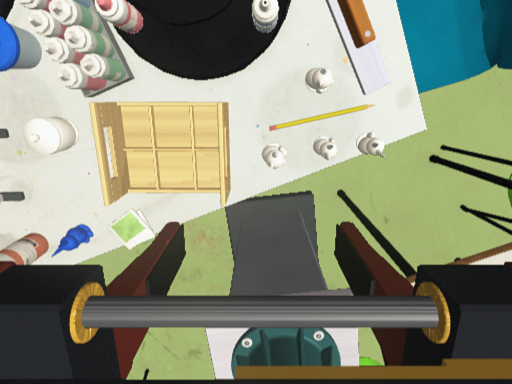

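This wrist view shows the tray at (160,150), the jar at (50,135) and the white figurines at (319,79), (274,155), (326,147) and (371,145). The blue decoy is at (75,238).

```bash
python3 - <<'E'
from h import *
c=dict(np.load('w1.npz'));W=cloud(c)
t=box(W,.42,.6,-.08,.02,-.02,.006);print('table',np.median(t[:,2]))
p=box(W,.38,.58,.03,.26,.084,.1)
for q,s in ((p[p[:,1]<.1],'R'),(p[(p[:,1]>.18)],'L')): 
    a=np.polyfit(q[:,0],q[:,1],1); print(s,rect(q),np.median(q,0).round(4),'slope',a[0].round(3))
p=box(W,.4,.6,.06,.24,.015,.03);print('lips+div',rect(p))
p=box(W,.48,.58,.28,.38,.02,.1);print('jar',rect(p),p[:,2].max()); k=p[p[:,2]>.072];print('  knob',k.mean(0).round(4),len(k))
for cx,cy in ((.451,-.02),(.561,-.104),(.454,-.106),(.452,-.18)):
    p=box(W,cx-.035,cx+.035,cy-.035,cy+.035,.012,.1); b=p[(p[:,2]<.045)]
    hi=p[p[:,2]>.06]
    print('fig',(cx,cy),p[:,2].max().round(3),rect(p),'hi',hi.mean(0).round(3))
E
```

```text
table -0.0007187904305134284
R (array([0.4759, 0.0549]), array([0.0073, 0.1506]), 82.96, 547) [0.4818 0.0539 0.0911] slope -0.123
L (array([0.4971, 0.2301]), array([0.0082, 0.1506]), 83.01, 720) [0.5026 0.2285 0.0907] slope -0.123
lips+div (array([0.5007, 0.15  ]), array([0.1986, 0.1798]), 0.01, 2148)
jar (array([0.5347, 0.3266]), array([0.0555, 0.0556]), 31.87, 1520) 0.07946644017104507
  knob [0.5345 0.3262 0.0767] 70
fig (0.451, -0.02) 0.073 (array([ 0.4592, -0.0238]), array([0.0364, 0.0359]), 41.67, 426) hi [ 0.457 -0.022  0.064]
fig (0.561, -0.104) 0.075 (array([ 0.5649, -0.1035]), array([0.0377, 0.0359]), 85.41, 530) hi [ 0.567 -0.104  0.064]
fig (0.454, -0.106) 0.079 (array([ 0.458 , -0.1074]), array([0.0327, 0.0328]), 0.08, 382) hi [ 0.46  -0.106  0.068]
fig (0.452, -0.18) 0.08 (array([ 0.4558, -0.1803]), array([0.0267, 0.0336]), 43.67, 448) hi [ 0.453 -0.181  0.069]
```

```bash
python3 - <<'E'
from h import *
psi=-np.pi/2-.087
move_ptp([.44,.45,.36],Q(psi))
c=cap('wrist','w2.png');np.savez('w2.npz',**c);W=cloud(c)
p=box(W,.4,.6,.4,.53,.135,.16)
print('bar',rect(p),np.median(p,0),len(p),'slope',np.polyfit(p[:,0],p[:,1],1)[0])
p=box(W,.48,.58,.28,.38,.02,.1);print('jar',rect(p)); k=p[p[:,2]>.072];print('  knob',k.mean(0).round(4),len(k))
print([ (r['conf'],r['xy']) for r in spot_in('wrist','gauge')])
E
```

```text
bar (array([0.4935, 0.4677]), array([0.0217, 0.1229]), 84.38, 1585) [0.49759478 0.46689998 0.14743566] 1585 slope -0.09514462348569416
jar (array([0.5341, 0.3292]), array([0.0554, 0.0555]), 46.98, 1161)
  knob [0.5342 0.3291 0.077 ] 64
[]
```

View pics/w2.png

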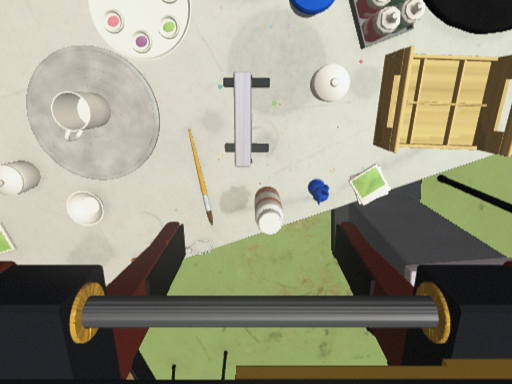

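The wrist view shows the gauge bar at (243,118) and the jar at (332,83), which agrees with the earlier measurements. I'll grasp the gauge now.

```bash
python3 - <<'E'
from h import *
psi=-np.pi/2-.097
move_gripper(.088)
move_ptp([.4935,.4677,.23],Q(psi))
print(servo_line([.4935,.4677,.118],rate=.12,contact_N=6))
move_gripper(0.0);print('gap',current_finger_gap(),current_force())
servo_line([.4935,.4677,.235],rate=.12)
print(current_force())
j=np.array([.534,.328])
servo_line([*j,.235],rate=.12)
print(servo_line([*j,.16],rate=.1,contact_N=6))
c=cap('scene','s3.png')
E
```

```text
False
gap 0.0005129968775648133 [-0.19727964  0.07276628 -0.1726382 ]
[-0.01307888 -0.87167581  0.33080863]
False
```

View pics/s3.png

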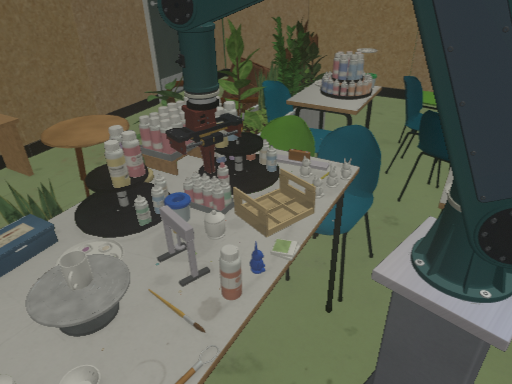

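```bash
python3 - <<'E'
from h import *
print(current_position(),current_orientation(),current_finger_gap(),current_joint_pos())
c=cap('scene')
print(proj(c,current_position()),proj(c,[.4935,.4677,.148]))
cv2.imwrite('pics/s4.png',cv2.resize(c['image'][60:300,120:360],None,fx=2.4,fy=2.4))
E
```

```text
[0.53464091 0.32833874 0.16083917] [-6.72029213e-01  7.40524212e-01 -2.32403842e-04  7.57208962e-04] 0.0006332541595647464 [ 4.40707808e-01  4.19129476e-01  1.47998716e+00 -2.60657972e-06
  1.24089188e+00  2.10840948e+00]
[210.91814043 183.35910587] [175.40322408 216.55740827]
```

View pics/s4.png

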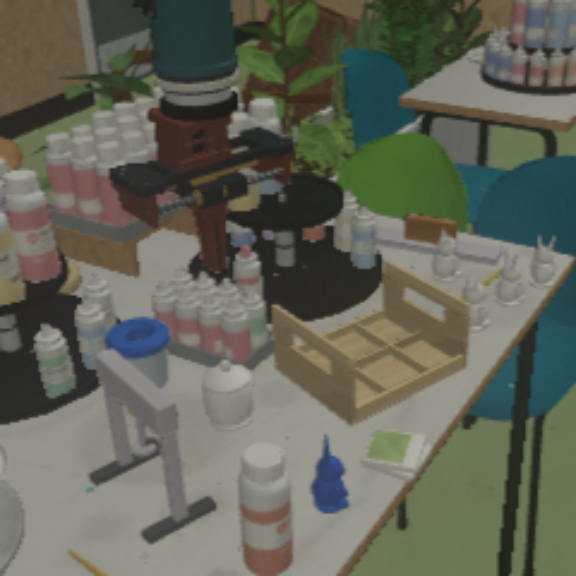

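```bash
python3 - <<'E'
from h import *
psi=-np.pi/2-.097
c=cap('scene'); W=cloud(c)
p=box(W,.5,.57,.29,.37,.1,.3);print('fingers min z', np.sort(p[:,2])[:10])
p=box(W,.4,.6,.4,.53,.135,.16);print('bar',rect(p))
servo_line([.534,.328,.235],rate=.2)
move_gripper(.088)
move_ptp([.4935,.4677,.235],Q(psi))
print(servo_line([.4935,.4677,.118],rate=.12,contact_N=6))
print(current_position(),current_finger_gap())
c=cap('scene');cv2.imwrite('pics/s5.png',cv2.resize(c['image'][100:320,80:320],None,fx=2.4,fy=2.4))
print(proj(c,current_position()))
E
```

```text
fingers min z [0.1966569  0.19824772 0.19854461 0.19887084 0.19944048 0.20033178
 0.20034858 0.20036003 0.20040667 0.20071365]
bar (array([0.4939, 0.47  ]), array([0.0223, 0.1259]), 84.23, 417)
False
[0.49420754 0.46806091 0.1189543 ] 0.08808389212376275
[176.71965307 226.75552301]
```

View pics/s5.png

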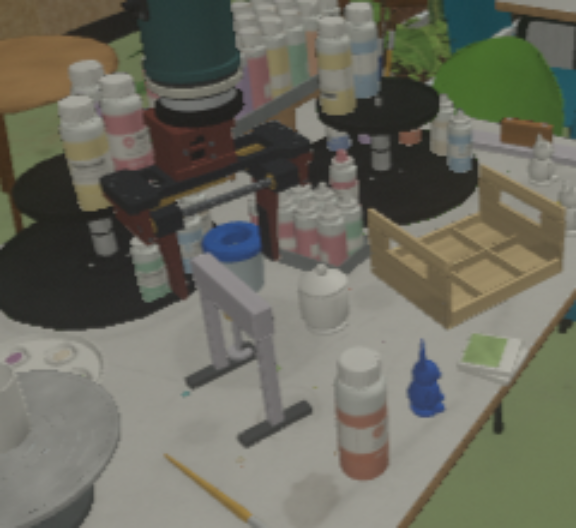

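```bash
python3 - <<'E'
from h import *
for n in('scene','top'):
    c=cap(n);W=cloud(c)
    p=box(W,.3,.75,.35,.6,.1,.35)
    print(n,c['intrinsics'][0,0])
    if n=='scene':
        for (u,v) in ((155,218),(156,210),(193,206),(193,200),(196,190)):
            print(u,v,W[v,u].round(3))
        # dark red finger pixels
    else:
        cv2.imwrite('pics/t5.png',cv2.resize(c['image'][80:300,60:300],None,fx=2.4,fy=2.4)); print(proj(c,current_position()))
E
```

```text
scene 383.4182141873874
155 218 [0.488 0.52  0.173]
156 210 [0.714 0.401 0.033]
193 206 [0.48  0.426 0.163]
193 200 [0.48  0.424 0.178]
196 190 [0.671 0.285 0.067]
top 483.79568547466266
[119.22086185 194.67580723]
```

View pics/t5.png

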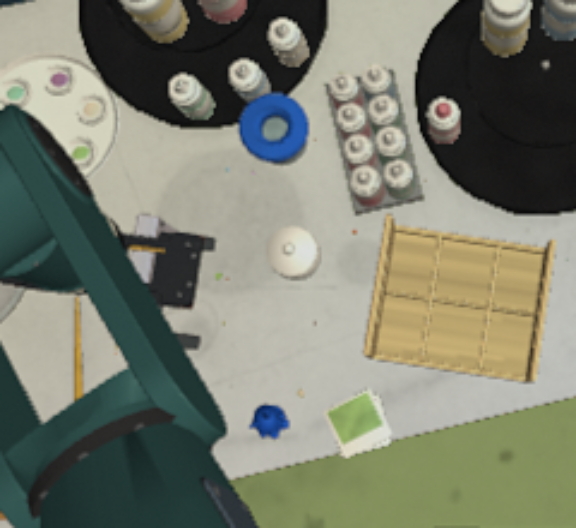

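The visible fingertips are about 36 mm above the reported TCP. I'll probe the table with the fingers shut to measure the offset.

```bash
python3 - <<'E'
from h import *
psi=-np.pi/2-.097
servo_line([.494,.468,.25],rate=.2)
move_gripper(0)
move_ptp([.44,.30,.12],Q(psi))
print(servo_line([.44,.30,.05],rate=.1,contact_N=5), current_position())
c=cap('wrist','w6.png')
print(servo_line([.44,.30,-.03],rate=.02,contact_N=4), current_position(),current_force())
c=cap('scene');cv2.imwrite('pics/s6.png',cv2.resize(c['image'][100:320,120:360],None,fx=2.4,fy=2.4))
W=cloud(c);p=box(W,.4,.48,.26,.34,.004,.2);print(np.sort(p[:,2])[:10])
servo_line([.44,.30,.15],rate=.2)
E
```

```text
False [0.44052898 0.30042525 0.05039033]
False [ 0.43999688  0.30001564 -0.02997463] [-0.35185664 -0.02977272  0.35997788]
[0.00419438 0.00622402 0.00713201 0.00728969 0.00822765 0.00843102
 0.00899278 0.00903971 0.00961136 0.01003623]
```

View pics/s6.png

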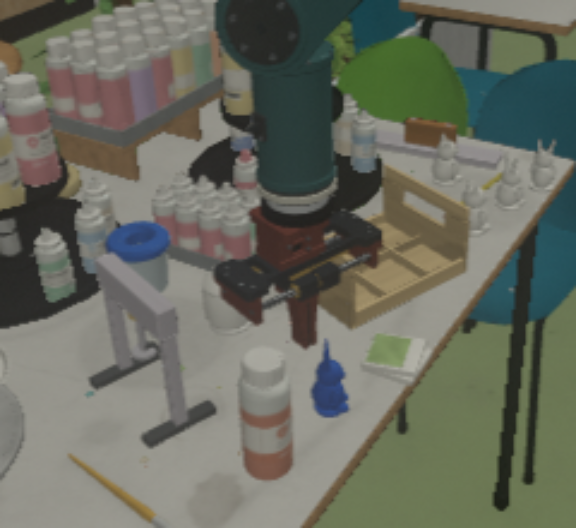

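```bash
python3 - <<'E'
from h import *
servo_line([.44,.30,-.025],rate=.2)
try:
  print(servo_line([.44,.30,-.05],rate=.015,contact_N=4), current_position(),current_force())
except PlanningError as e: print(e)
c=cap('scene');W=cloud(c);np.savez('s7.npz',**c)
img=c['image'];p=W.reshape(-1,3);m=(abs(p[:,0]-.44)<.05)&(abs(p[:,1]-.30)<.05)&(p[:,2]>.008)&(p[:,2]<.05)
print(np.median(p[m],0),np.percentile(p[m],[5,95],axis=0))
print(current_clock())
servo_line([.44,.30,.15],rate=.2)
E
```

```text
True [ 0.4399893   0.29994314 -0.03479565] [-0.24847723 -0.2389076   5.52096618]
[0.43121098 0.30902379 0.0301923 ] [[0.42813075 0.29439881 0.01084417]
 [0.45053777 0.31406432 0.04784043]]
27.3417
```

The shut tips touch the table at a reported TCP z of -0.0348, so the real tips sit 34.5 mm short of the reported TCP. I'll compensate for that in every motion.

```bash
cat >> h.py <<'E'
D=.0345   # real tips are this much above reported TCP
def line(x,y,ztip,**k): return servo_line([float(x),float(y),float(ztip-D)],**k)
def ptp(x,y,ztip,psi): return move_ptp([float(x),float(y),float(ztip-D)],Q(psi))
def tip(): 
    p=np.array(current_position());p[2]+=D;return p.round(4)
E
python3 - <<'E'
from h import *
psi=-np.pi/2-.097
move_gripper(.088)
ptp(.4935,.4677,.23,psi)
print(line(.4935,.4677,.119,rate=.1,contact_N=6))
move_gripper(0.0);print('gap',current_finger_gap(),current_force())
line(.4935,.4677,.235,rate=.1)
print(current_force(),current_finger_gap())
c=cap('scene');cv2.imwrite('pics/s8.png',cv2.resize(c['image'][80:300,100:340],None,fx=2.4,fy=2.4))
W=cloud(c);p=box(W,.4,.6,.4,.53,.245,.28);print('bar',rect(p),p[:,2].max())
E
```

```text
False
gap 0.021872654552465315 [ 0.32540406 -0.49634038 -0.12097082]
[ 0.42807582 -0.18046885 -4.45489636] 0.02184280017545827
bar (array([0.4927, 0.471 ]), array([0.1243, 0.0426]), 6.43, 552) 0.27998463934814727
```

View pics/s8.png

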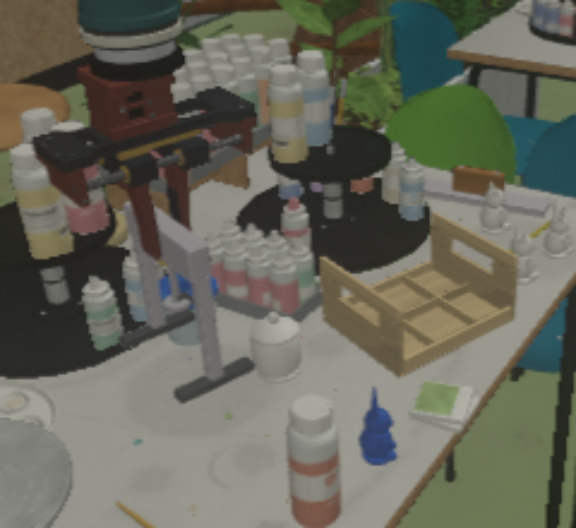

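```bash
python3 - <<'E'
from h import *
j=(.534,.329)
line(*j,.235,rate=.12)
print(line(*j,.135,rate=.1,contact_N=8),tip())
print(line(*j,.112,rate=.02,contact_N=3.5),tip(),current_force())
c=cap('scene');cv2.imwrite('pics/s9.png',cv2.resize(c['image'][150:290,150:290],None,fx=4,fy=4))
W=cloud(c);p=box(W,.45,.62,.28,.38,.135,.17);print('bar',rect(p),np.median(p[:,2]))
E
```

```text
False [0.5346 0.3293 0.1358]
True [0.5343 0.329  0.1188] [ 0.16076753 -0.27727737  4.54600809]
bar (array([0.5336, 0.3339]), array([0.1226, 0.0428]), 6.38, 383) 0.14750439563999398
```

View pics/s9.png

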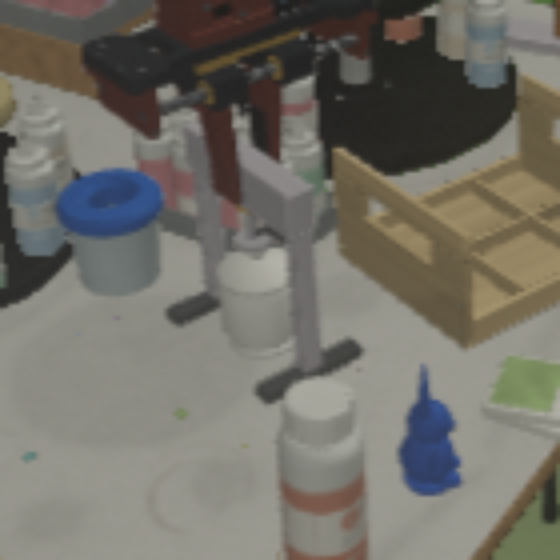

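The gauge stands over the jar with its foot on the knob. I'll release it, look, and check the reading.

```bash
python3 - <<'E'
from h import *
move_gripper(.06); sleep(.6)
c=cap('scene');cv2.imwrite('pics/s10.png',cv2.resize(c['image'][185:255,185:255],None,fx=8,fy=8,interpolation=cv2.INTER_CUBIC))
np.savez('s10.npz',**c)
W=cloud(c);p=box(W,.45,.62,.28,.38,.135,.17);print('bar',np.median(p[:,2]))
for z in (.079,.091): print(z,(np.array(proj(c,[.534,.331,z]))-185)*8)
E
```

```text
bar 0.14742265556131479
0.079 [223.76488041 204.48034742]
0.091 [220.71815387 174.26698104]
```

View pics/s10.png

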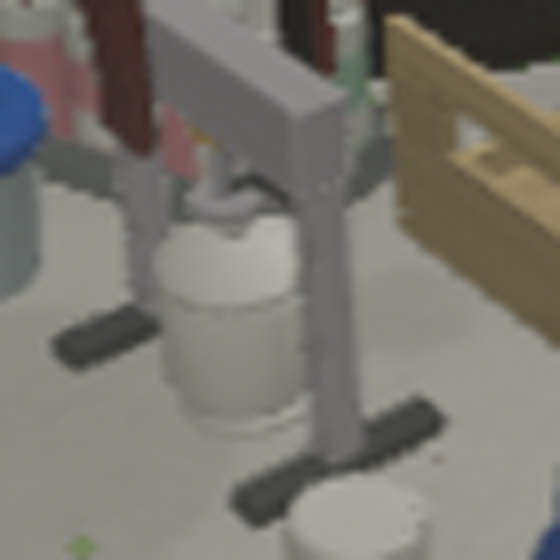

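The foot's underside sits at about 79 mm (row ~205, against 204 predicted for 79 mm and 174 for 91 mm). So it is the low jar, and it goes in the tray. The gauge goes back on the table.

```bash
python3 - <<'E'
from h import *
move_gripper(0.0);print('gap',current_finger_gap())
line(.534,.329,.235,rate=.12)
g=(.49,.468)
line(*g,.235,rate=.15)
line(*g,.13,rate=.12)
print(line(*g,.112,rate=.02,contact_N=3.5),tip(),current_force())
move_gripper(.06);sleep(.2)
line(*g,.235,rate=.2)
c=cap('wrist','w11.png');W=cloud(c)
p=box(W,.4,.6,.4,.53,.135,.16);print('bar',rect(p),np.median(p[:,2]))
p=box(W,.48,.58,.28,.38,.02,.1);print('jar',rect(p)); k=p[p[:,2]>.072];print('  knob',k.mean(0).round(4),len(k),current_clock())
E
```

```text
gap 0.02203355797418818
True [0.4899 0.468  0.1175] [0.20873905 0.01534868 3.94142181]
bar (array([0.4918, 0.4682]), array([0.022 , 0.1229]), 84.36, 3482) 0.1475659752856651
jar (array([0.5339, 0.3295]), array([0.0551, 0.0555]), 64.19, 2489)
  knob [0.5346 0.3298 0.0773] 127 45.275
```

View pics/w11.png

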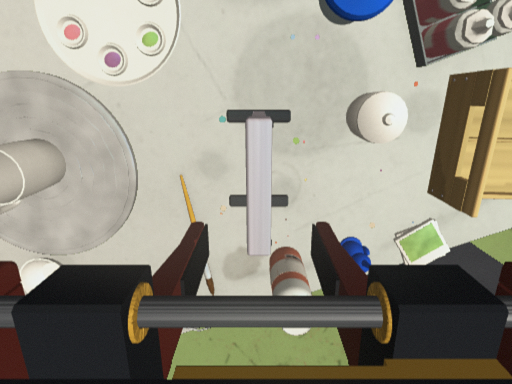

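```bash
cat >> h.py <<'E'
def traydet(W):
    r={}
    p=box(W,.37,.6,.03,.27,.084,.1)
    out=[]
    for s,q in (('R',p[p[:,1]<.1]),('L',p[(p[:,1]>.19)])):
        if len(q)<30: print(s,'few',len(q));continue
        a=np.polyfit(q[:,0],q[:,1],1);q=q[abs(np.polyval(a,q[:,0])-q[:,1])<.007]
        print(s,rect(q),'slope',np.polyfit(q[:,0],q[:,1],1)[0].round(3))
E
python3 - <<'E'
from h import *
psi=-np.pi/2-.1225
j=(.534,.3296)
ptp(*j,.16,psi); move_gripper(.088)
line(*j,.10,rate=.15)
print(line(*j,.019,rate=.08,contact_N=4),tip())
move_gripper(0.0);print('gap',current_finger_gap())
line(*j,.16,rate=.12);print('gap',current_finger_gap(),current_force())
ptp(.455,.147,.19,psi)
c=cap('wrist','w12.png');W=cloud(c);np.savez('w12.npz',**c)
traydet(W);print(current_clock())
E
```

```text
False [0.5345 0.3299 0.0195]
gap 0.05541751909242111
gap 0.05559725365760301 [ 0.78673148  0.50872501 -1.64999548]
R (array([0.4756, 0.0552]), array([0.0079, 0.151 ]), 82.9, 1728) slope -0.123
L (array([0.4972, 0.2306]), array([0.0078, 0.1509]), 82.96, 1728) slope -0.123
51.1
```

View pics/w12.png

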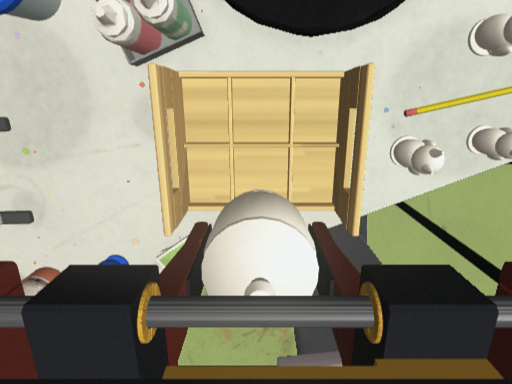

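The jar is held and the tray is measured at (0.4864, 0.143), yaw -0.1225. Next is placing the jar in the front middle cell.

```bash
cat >> h.py <<'E'
TC=np.array([.4864,.1432]);TY=-.1225
EX=np.array([np.cos(TY),np.sin(TY)]);EY=np.array([-EX[1],EX[0]])
def cell(x,y): return TC+x*EX+y*EY
E
python3 - <<'E'
from h import *
p=cell(-.036,0);print(p)
line(*p,.16,rate=.15)
line(*p,.04,rate=.1,contact_N=8)
print(line(*p,.022,rate=.02,contact_N=2.5),tip(),current_force())
move_gripper(.08);print(current_finger_gap())
line(*p,.2,rate=.15)
ptp(.40,.147,.24,-np.pi/2+TY)
c=cap('wrist','w13.png');W=cloud(c);np.savez('w13.npz',**c)
q=box(W,p[0]-.05,p[0]+.05,p[1]-.045,p[1]+.045,.03,.12);k=q[q[:,2]>.08];print(rect(q),k.mean(0),q[:,2].max(),current_clock())
E
```

```text
[0.45066977 0.14759898]
True [0.4506 0.1477 0.027 ] [0.10196924 0.66844606 3.59493065]
0.08020080562813012
(array([0.4511, 0.1476]), array([0.0547, 0.0545]), 82.96, 2058) [0.45117041 0.14763236 0.08500913] 0.0880549854466788 55.7583
```

View pics/w13.png

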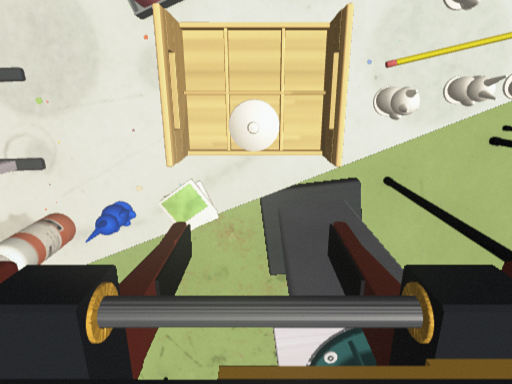

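The jar stands in the front middle cell at (254,125). Next the figurines: each gets squeeze-centred along both axes before it is lifted. The first is the cat at (398,100), going to the back middle cell.

```bash
cat >> h.py <<'E'
PX=TY; PY=-np.pi/2+TY
def locate(x,y,n=None):
    """wrist view from just behind, measure figure"""
    c=cap('wrist',n);W=cloud(c)
    p=box(W,x-.03,x+.03,y-.03,y+.03,.015,.1)
    r=rect(p);hi=p[p[:,2]>.055]
    print('loc',r,'hi',hi.mean(0).round(4),'zmax',p[:,2].max().round(3))
    return r[0]
def pick(x,y,final,zt=.023,first=True):
    other=PY if final==PX else PX
    move_gripper(.066)
    ptp(x,y,.13,other)
    if line(x,y,zt,rate=.1,contact_N=4): print('CONTACT going down',tip()); return False
    if first:
        move_gripper(0.);print('gap1',round(current_finger_gap(),4))
        move_gripper(.066)
    ptp(x,y,zt,final)
    move_gripper(0.);g=current_finger_gap();print('gap2',round(g,4))
    line(x,y,.16,rate=.12);print('lifted gap',round(current_finger_gap(),4),current_force().round(2),current_clock())
    return g
def place(cx,cy,final,g,zt=.031):
    p=cell(cx,cy)
    ptp(*p,.2,final)
    line(*p,zt+.012,rate=.12,contact_N=8)
    r=line(*p,zt-.004,rate=.02,contact_N=2.5);print('placed',r,tip(),current_force().round(2))
    move_gripper(min(.08,g+.018))
    line(*p,.2,rate=.15);print(current_clock())
E
python3 - <<'E'
from h import *
ptp(.40,-.02,.22,PY)
print(locate(.457,-.022,'w14.png'))
E
```

```text
loc (array([ 0.4588, -0.024 ]), array([0.0371, 0.0371]), 40.92, 858) hi [ 0.4564 -0.0229  0.0615] zmax 0.074
[ 0.4588 -0.024 ]
```

View pics/w14.png

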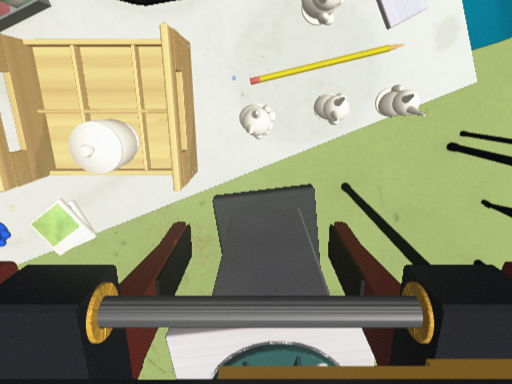

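```bash
python3 - <<'E'
from h import *
g=pick(.458,-.0235,PY)
c=cap('scene');cv2.imwrite('pics/s15.png',cv2.resize(c['image'][60:260,200:440],None,fx=2.4,fy=2.4))
if g>.02: place(.037,0,PY,g)
c=cap('wrist','w15.png');W=cloud(c);p=cell(.037,0)
q=box(W,p[0]-.035,p[0]+.035,p[1]-.035,p[1]+.035,.035,.12);print(p,rect(q),q[:,2].max())
E
```

```text
gap1 0.0358
gap2 0.0381
lifted gap 0.0381 [-0.14 -0.15 -0.31] 64.075
placed True [0.523  0.1387 0.0309] [0.69 1.31 5.78]
68.725
[0.52312273 0.13867883] (array([0.5268, 0.1403]), array([0.0363, 0.03  ]), 84.52, 931) 0.08121652817158852
```

View pics/s15.png

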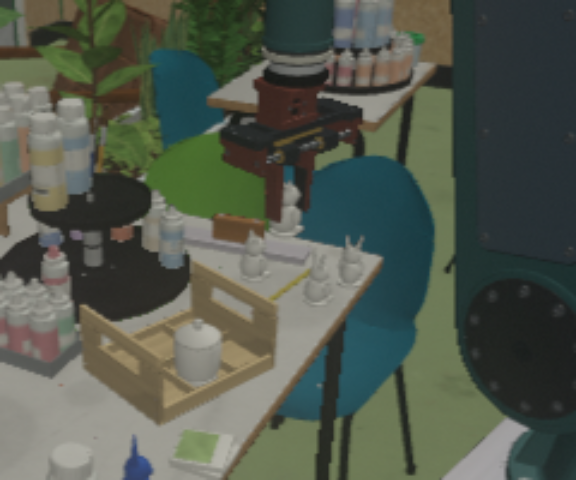

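View pics/w15.png

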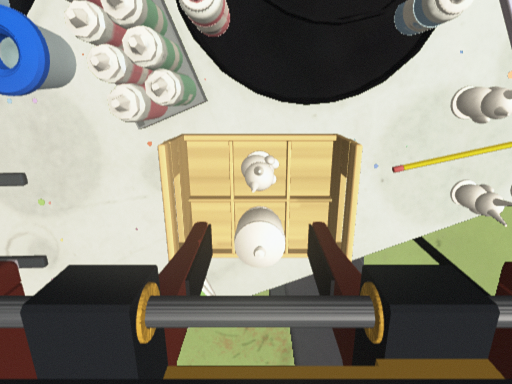

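The cat stands in the back middle cell at (258,170). The next cat, at (485,103), goes to the back right cell.

```bash
python3 - <<'E'
from h import *
ptp(.50,-.10,.2,PX)
a=locate(.565,-.1035,'w16.png');print(a)
E
```

```text
loc (array([ 0.5665, -0.1018]), array([0.037 , 0.0301]), 43.57, 1023) hi [ 0.5659 -0.1028  0.0616] zmax 0.074
[ 0.5665 -0.1018]
```

View pics/w16.png

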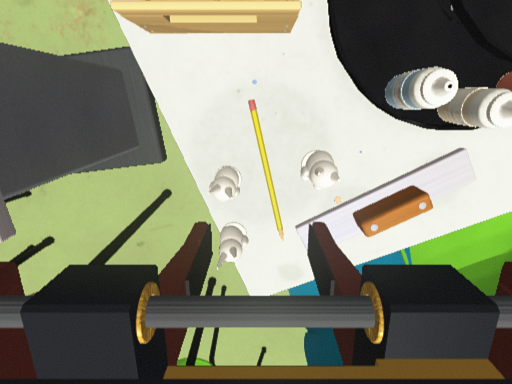

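```bash
python3 - <<'E'
from h import *
g=pick(.566,-.103,PX)
if g>.02: place(.037,-.06,PX,g)
c=cap('scene');cv2.imwrite('pics/s17.png',cv2.resize(c['image'][100:260,200:400],None,fx=3,fy=3))
ptp(.40,.1,.24,PY)
c=cap('wrist','w17.png');W=cloud(c);p=cell(.037,-.06)
q=box(W,p[0]-.03,p[0]+.03,p[1]-.02,p[1]+.03,.035,.085);print(p,rect(q),q[:,2].max())
a=locate(.458,-.107)
E
```

```text
gap1 0.0377
gap2 0.0359
lifted gap 0.036 [ 0.04 -0.85 -0.12] 78.1167
placed True [0.5157 0.0791 0.0309] [-0.01 -0.07  5.58]
82.7667
[0.5157911  0.07912845] (array([0.5146, 0.0804]), array([0.0363, 0.0352]), 87.63, 900) 0.08287517628690845
loc (array([ 0.458 , -0.1048]), array([0.0297, 0.0342]), 83.58, 1031) hi [ 0.4599 -0.1062  0.0629] zmax 0.079
```

View pics/s17.png

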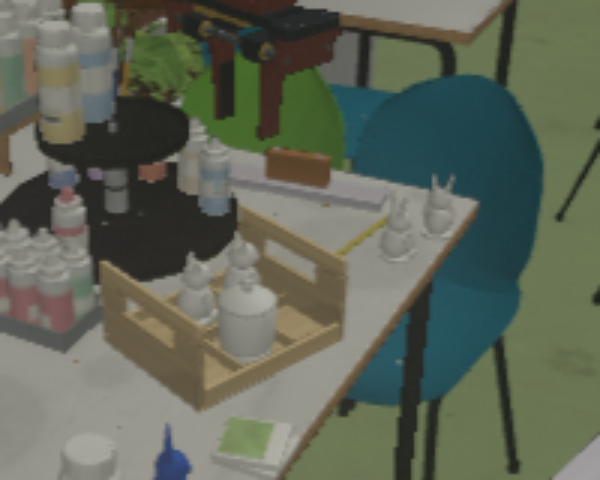

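View pics/w17.png

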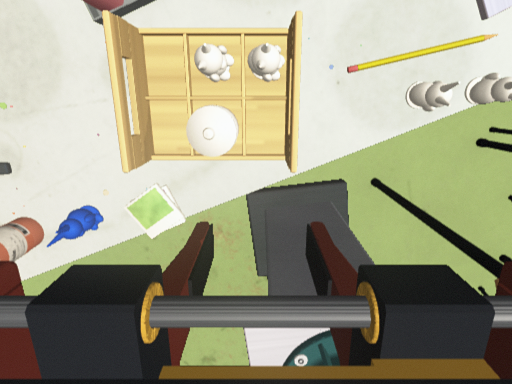

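Both cats stand in the back row, at (212,62) and (266,62). Next the rabbits.

```bash
python3 - <<'E'
from h import *
g=pick(.459,-.106,PX)
if g>.018: place(-.037,-.06,PX,g)
ptp(.40,-.15,.22,PY)
a=locate(.455,-.18,'w18.png')
c=cap('scene');cv2.imwrite('pics/s18.png',cv2.resize(c['image'][100:260,200:400],None,fx=3,fy=3))
E
```

```text
gap1 0.0333
gap2 0.0329
lifted gap 0.0328 [-0.18 -0.8  -0.27] 91.6
placed True [0.4422 0.0881 0.0308] [-1.3   0.    4.61]
96.2667
loc (array([ 0.4581, -0.182 ]), array([0.0327, 0.034 ]), 1.66, 715) hi [ 0.4548 -0.1827  0.0616] zmax 0.08
```

View pics/s18.png

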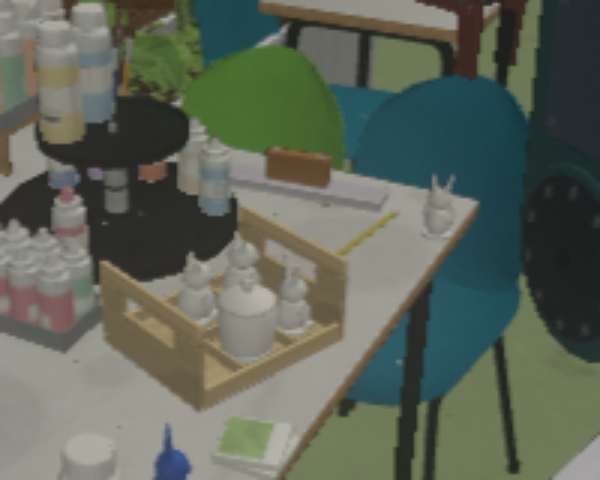

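View pics/w18.png

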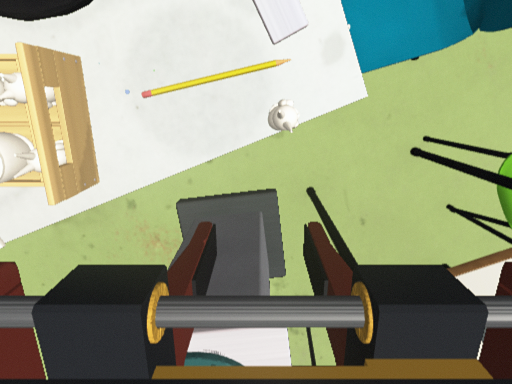

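```bash
python3 - <<'E'
from h import *
g=pick(.4568,-.182,PX)
if g>.018: place(-.037,.06,PX,g)
ptp(.40,.13,.26,PY)
c=cap('wrist','w19.png');W=cloud(c);np.savez('w19.npz',**c);traydet(W)
for a in ((.037,0),(.037,-.06),(-.037,-.06),(-.037,.06),(-.036,0)):
    p=cell(*a);q=box(W,p[0]-.03,p[0]+.03,p[1]-.02,p[1]+.02,.035,.1);print(a,p.round(3),rect(q),q[:,2].max().round(3))
c=cap('scene');cv2.imwrite('pics/s19.png',cv2.resize(c['image'][100:260,200:400],None,fx=3,fy=3))
E
```

```text
gap1 0.0323
gap2 0.0319
lifted gap 0.0322 [0.5  0.8  0.21] 104.1917
placed True [0.457  0.2073 0.0309] [-0.2   0.41  5.62]
109.5
R (array([0.4758, 0.0552]), array([0.0076, 0.1521]), 82.78, 1174) slope -0.123
L (array([0.4974, 0.2304]), array([0.0079, 0.1515]), 82.93, 1275) slope -0.123
(0.037, 0) [0.523 0.139] (array([0.5211, 0.1384]), array([0.0351, 0.0369]), 4.69, 799) 0.082
(0.037, -0.06) [0.516 0.079] (array([0.5197, 0.0785]), array([0.0365, 0.0356]), 43.53, 836) 0.082
(-0.037, -0.06) [0.442 0.088] (array([0.4422, 0.0894]), array([0.0313, 0.0324]), 88.3, 531) 0.087
(-0.037, 0.06) [0.457 0.207] (array([0.4572, 0.2032]), array([0.0289, 0.0297]), 71.48, 534) 0.087
(-0.036, 0) [0.451 0.148] (array([0.4513, 0.1476]), array([0.0554, 0.0398]), 0.21, 1543) 0.088
```

View pics/w19.png

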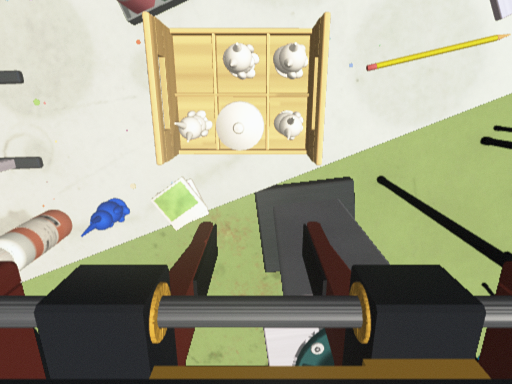

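View pics/s19.png

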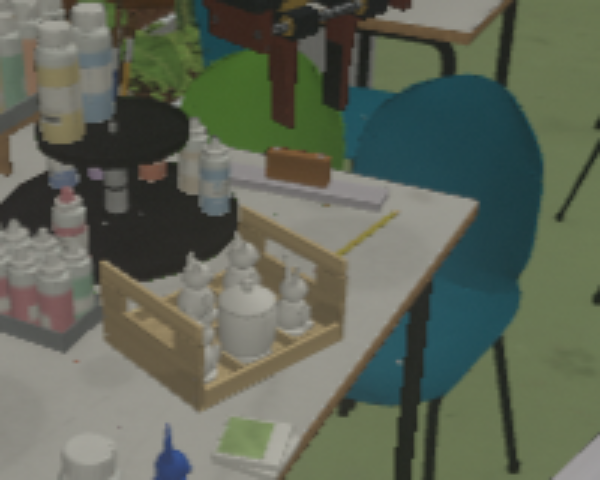

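All five pieces are in the tray: figurines at (240,60), (291,60), (289,125), (193,125) and the jar at (240,127). Tops measure at most 88 mm, below the 92 mm rim. Next I'll locate the straightedge.

```bash
python3 - <<'E'
from h import *
ptp(.52,-.13,.25,-1.2)
c=cap('wrist','w20.png');W=cloud(c);np.savez('w20.npz',**c)
p=box(W,.5,.8,-.3,-.08,.042,.06);print('grip',rect(p),np.median(p[:,2]))
q=box(W,.5,.8,-.3,-.08,.007,.02);print('bar',rect(q),np.median(q[:,2]))
print([(round(r['conf'],2),r['xy']) for r in spot_in('wrist','straightedge')],current_clock())
E
```

```text
grip (array([ 0.6449, -0.1628]), array([0.0795, 0.0226]), 20.39, 1481) 0.04926646978117124
bar (array([ 0.611 , -0.1626]), array([0.1305, 0.2345]), 81.16, 4192) 0.011477391684001735
[(0.62, [319.1, 78.9])] 112.1
```

View pics/w20.png

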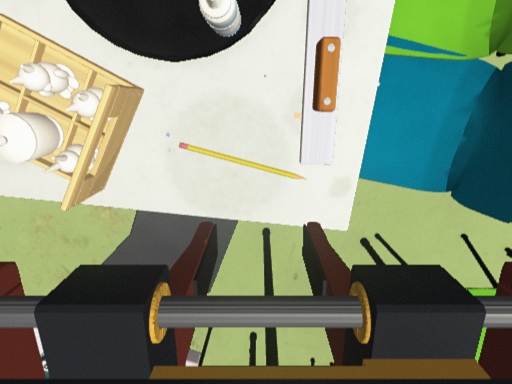

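```bash
python3 - <<'E'
from h import *
for f in ('w12.npz','w19.npz','top0.npz'):
    W=cloud(dict(np.load(f))).reshape(-1,3)
    d=W[:,:2]-TC;tx=d@EX;ty=d@EY
    m=(tx>.072)&(tx<.16)&(ty>-.13)&(ty<.13)&(W[:,2]>.05)
    if f=='top0.npz': m&=1
    print(f,m.sum(),[ (round(lo,2),tx[m&(ty>lo)&(ty<lo+.02)].min().round(3) if (m&(ty>lo)&(ty<lo+.02)).any() else None) for lo in np.arange(-.12,.12,.02)], [ (tx[m&(W[:,2]>.084)&(ty<.115)].min().round(3) if (m&(W[:,2]>.084)&(ty<.115)).any() else None)])
E
```

```text
w12.npz 3059 [(np.float64(-0.12), None), (np.float64(-0.1), np.float64(0.072)), (np.float64(-0.08), None), (np.float64(-0.06), None), (np.float64(-0.04), None), (np.float64(-0.02), None), (np.float64(0.0), None), (np.float64(0.02), None), (np.float64(0.04), None), (np.float64(0.06), np.float64(0.11)), (np.float64(0.08), np.float64(0.072)), (np.float64(0.1), np.float64(0.093))] [np.float64(0.072)]
w19.npz 178 [(np.float64(-0.12), None), (np.float64(-0.1), np.float64(0.072)), (np.float64(-0.08), None), (np.float64(-0.06), None), (np.float64(-0.04), None), (np.float64(-0.02), None), (np.float64(0.0), None), (np.float64(0.02), None), (np.float64(0.04), None), (np.float64(0.06), None), (np.float64(0.08), np.float64(0.072)), (np.float64(0.1), np.float64(0.093))] [np.float64(0.072)]Traceback (most recent call last):
  File "<stdin>", line 6, in <module>
numpy._core._exceptions._UFuncOutputCastingError: Cannot cast ufunc 'bitwise_and' output from dtype('int64') to dtype('bool') with casting rule 'same_kind'
```

```bash
python3 - <<'E'
from h import *
s=(.645,-.163);psi=.356-np.pi/2
move_gripper(.07)
ptp(*s,.13,psi)
print(line(*s,.018,rate=.1,contact_N=5),tip())
move_gripper(0.);print('gap',current_finger_gap())
line(*s,.12,rate=.1);print(current_finger_gap(),current_force().round(2))
line(.50,-.13,.22,rate=.15)
c=cap('scene');cv2.imwrite('pics/s21.png',cv2.resize(c['image'][60:260,200:440],None,fx=2.4,fy=2.4));print(current_clock())
E
```

```text
False [ 0.6457 -0.1632  0.0187]
gap 0.021905994666121816
0.021734465986806853 [-0.16 -0.32 -1.97]
118.0
```

View pics/s21.png

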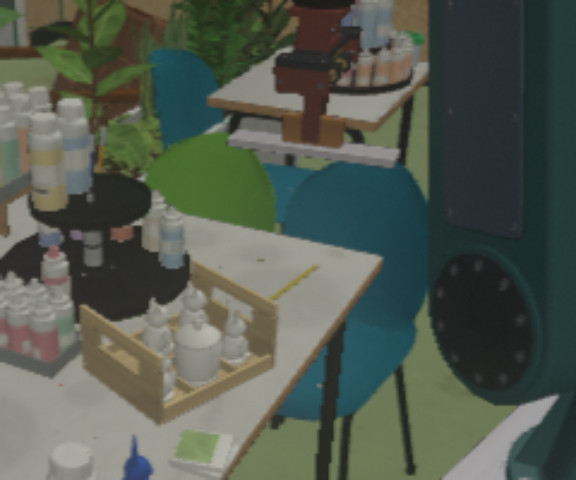

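The straightedge is held level. I'll lay it at the near side and sweep.

```bash
python3 - <<'E'
from h import *
ptp(.44,-.02,.24,PX)
p=cell(-.067,0)
line(*p,.20,rate=.15)
line(*p,.125,rate=.12,contact_N=6)
r=line(*p,.104,rate=.02,contact_N=4);z=tip()[2];print(r,tip(),current_force().round(2),current_clock())
sleep(.3)
c=cap('scene');cv2.imwrite('pics/s22.png',cv2.resize(c['image'][100:260,200:400],None,fx=3,fy=3))
W=cloud(c);q=box(W,.3,.6,.0,.3,.1,.112);d=q[:,:2]-TC;print('bar tx,ty,z',np.median(d@EX),np.median(d@EY),np.median(q[:,2]))
E
```

```text
True [0.4198 0.1514 0.1099] [0.16 0.02 3.72] 121.725
bar tx,ty,z -0.07539679188019753 0.037294532476730466 0.10356318504337794
```

View pics/s22.png

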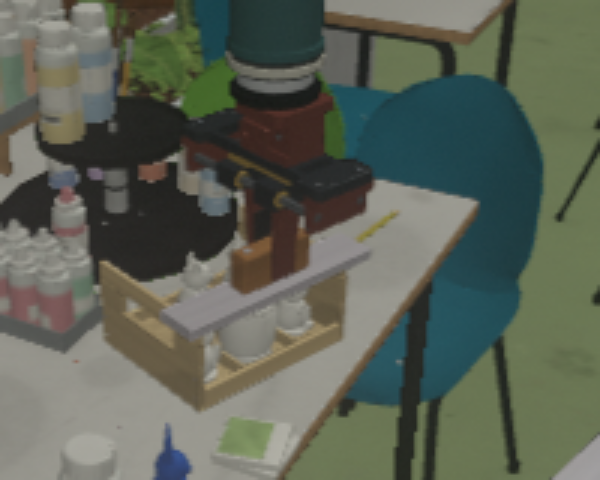

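```bash
python3 - <<'E'
from h import *
z=tip()[2]-.0003
r=line(*cell(0,0),z,rate=.04,contact_N=12);print(r,tip(),current_force().round(2))
sleep(.1)
r=line(*cell(.061,0),z,rate=.04,contact_N=12);print(r,tip(),cell(.061,0),current_force().round(2),current_clock())
sleep(.3)
c=cap('scene');cv2.imwrite('pics/s23.png',cv2.resize(c['image'][100:260,200:400],None,fx=3,fy=3))
W=cloud(c);q=box(W,.3,.7,.0,.3,.1,.112);d=q[:,:2]-TC;print('bar tx,ty,z',np.median(d@EX),np.median(d@EY),np.median(q[:,2]))
E
```

```text
True [0.4197 0.1514 0.1099] [0.17 1.   4.56]
True [0.4196 0.1514 0.1099] [0.54694288 0.13574618] [-0.7  -0.37  4.9 ] 123.0667
bar tx,ty,z -0.07535766759017538 0.03940833912812451 0.10380546054746168
```

View pics/s23.png

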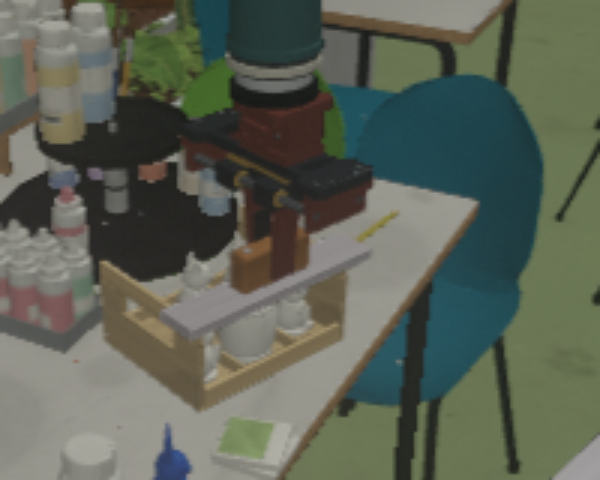

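```bash
python3 - <<'E'
from h import *
z=.1103
for tx in (-.05,-.02,0,.03,.061):
    r=line(*cell(tx,0),z,rate=.035,contact_N=25);print(tx,r,tip(),current_force().round(2))
    if r: break
    if tx==0: sleep(.15)
print(current_clock())
sleep(.3)
c=cap('scene');cv2.imwrite('pics/s24.png',cv2.resize(c['image'][100:260,200:400],None,fx=3,fy=3))
W=cloud(c);q=box(W,.3,.7,.0,.3,.1,.112);d=q[:,:2]-TC;print('bar tx,ty,z',np.median(d@EX),np.median(d@EY),np.median(q[:,2]))
E
```

```text
-0.05 True [0.4195 0.1514 0.1101] [-1.92  0.06  7.04]
123.7083
bar tx,ty,z -0.07532080948016771 0.03981027383034506 0.10393079145444939
```

View pics/s24.png

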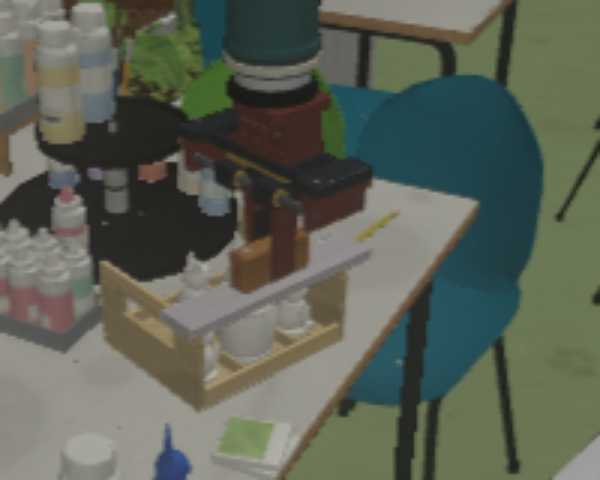

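```bash
python3 - <<'E'
from h import *
p=tip()
line(p[0],p[1],.1125,rate=.02);print(tip(),current_force().round(2))
for tx in (-.066,-.064):
    q=cell(tx,0);line(q[0],q[1],.1125,rate=.02);print(tip(),current_force().round(2))
print(line(*q,.106,rate=.01,contact_N=2),tip(),current_force().round(2))
z=tip()[2]
for tx in (-.0635,-.063,-.062,-.06):
    q=cell(tx,0);line(q[0],q[1],z+.0005,rate=.02);print(tx,tip(),current_force().round(2),current_torque().round(2))
E
```

```text
[0.4189 0.1513 0.1121] [ 0.12 -0.96 -3.09]
[0.4209 0.1512 0.1123] [-0.61 -0.5  -3.78]
[0.4231 0.151  0.1125] [ 0.52 -0.37 -2.54]
True [0.4229 0.151  0.1101] [-0.16  0.45  4.78]
-0.0635 [0.4232 0.1509 0.1104] [-0.32  0.88 -3.67] [-0.05 -0.09  0.02]
-0.063 [0.4236 0.1508 0.1104] [-0.06 -1.25 -3.95] [-0.08 -0.08 -0.04]
-0.062 [0.425  0.1508 0.1106] [-0.23  0.28 -2.25] [-0.13 -0.11 -0.02]
-0.06 [0.4271 0.1505 0.1106] [-0.85 -0.61 -3.18] [-0.02 -0.12  0.05]
```

```bash
python3 - <<'E'
from h import *
z=.1099
for tx in (-.057,-.04,-.02,0,.02,.04,.061):
    q=cell(tx,0);line(q[0],q[1],z,rate=.04);f=current_force();print(tx,tip(),f.round(2))
    if abs(f[0])>20 or abs(f[2])>30: print('STOP');break
    if tx==0: sleep(.15)
sleep(.3);print(current_clock(),current_finger_gap())
c=cap('scene');cv2.imwrite('pics/s25.png',cv2.resize(c['image'][100:260,200:400],None,fx=3,fy=3))
W=cloud(c);q=box(W,.3,.7,.0,.3,.1,.112);d=q[:,:2]-TC;print('bar tx,ty,z',np.median(d@EX),np.median(d@EY),np.median(q[:,2]))
E
```

```text
-0.057 [0.4279 0.1503 0.1102] [-6.72  1.4   7.83]
-0.04 [0.4461 0.1482 0.1101] [-1.84  0.39  0.94]
-0.02 [0.4661 0.1457 0.1101] [-4.88  0.35  7.41]
0 [0.487  0.1432 0.11  ] [-2.71  0.62  4.59]
0.02 [0.5042 0.1409 0.1101] [-7.96  1.7  10.51]
0.04 [0.5251 0.1384 0.11  ] [-5.75 -0.01  8.21]
0.061 [0.5469 0.1357 0.1099] [-3.53  0.14  5.57]
130.7667 0.02189162942352615
bar tx,ty,z 0.052770161193303244 0.03656729921011089 0.10391528768364476
```

View pics/s25.png

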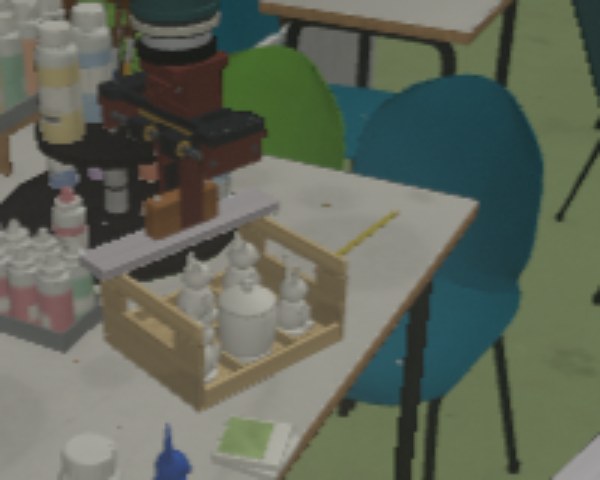

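The straightedge has reached the far side, still on the rims (top at 104 mm). It goes back to its first place on the table.

```bash
python3 - <<'E'
from h import *
s=(.64,-.163);psi=.356-np.pi/2
p=cell(.061,0);line(*p,.22,rate=.12)
line(.47,-.03,.25,rate=.15)
ptp(.50,-.13,.25,psi)
line(*s,.15,rate=.15)
line(*s,.035,rate=.12,contact_N=8)
print(line(*s,.012,rate=.02,contact_N=3),tip(),current_force().round(2))
move_gripper(.06);sleep(.1)
line(*s,.2,rate=.15)
ptp(.44,-.05,.27,PY)
print(current_clock(),current_finger_gap(),current_force().round(2))
c=cap('wrist','w26.png');W=cloud(c)
for a in ((.037,0),(.037,-.06),(-.037,-.06),(-.037,.06),(-.036,0)):
    p=cell(*a);q=box(W,p[0]-.03,p[0]+.03,p[1]-.02,p[1]+.02,.035,.1);print(a,p.round(3),rect(q),q[:,2].max().round(3))
p=box(W,.5,.8,-.3,-.08,.042,.06);print('grip',rect(p),np.median(p[:,2]))
c=cap('scene','s26.png');W=cloud(c);p=box(W,.4,.6,.4,.53,.135,.16);print('gauge',rect(p),np.median(p[:,2]))
b=cv2.imread('pics/scene0.png')
cv2.imwrite('pics/s27.png',cv2.resize(c['image'][110:310,130:400],None,fx=2.9,fy=2.9))
W0=cloud(dict(np.load('scene0.npz')))
for n,bx in (('pot',(.6,.72,.3,.41,.06,.09)),('bottle',(.29,.39,.4,.49,.11,.14))): print(n,box(W0,*bx).mean(0).round(4),box(W,*bx).mean(0).round(4))
E
```

```text
True [ 0.6399 -0.1629  0.0177] [-0.29  0.1   4.34]
140.575 0.059833012555457206 [0.59 0.26 0.28]
(0.037, 0) [0.523 0.139] (array([0.5226, 0.136 ]), array([0.0297, 0.0359]), 83.08, 861) 0.081
(0.037, -0.06) [0.516 0.079] (array([0.5155, 0.0782]), array([0.0284, 0.0362]), 84.6, 638) 0.082
(-0.037, -0.06) [0.442 0.088] (array([0.4423, 0.0867]), array([0.0327, 0.0248]), 15.78, 475) 0.087
(-0.037, 0.06) [0.457 0.207] (array([0.4654, 0.2079]), array([0.0498, 0.0262]), 17.71, 680) 0.087
(-0.036, 0) [0.451 0.148] (array([0.4515, 0.1476]), array([0.04  , 0.0558]), 89.89, 1409) 0.088
grip (array([ 0.6059, -0.1717]), array([0.0247, 0.0125]), 81.34, 228) 0.04852865258403181
gauge (array([0.4921, 0.4706]), array([0.0225, 0.1262]), 84.29, 418) 0.14720543976967768
pot [0.6745 0.3656 0.0711] [0.6742 0.3661 0.071 ]
bottle [0.3323 0.4484 0.1233] [0.3326 0.4486 0.1232]
```

View pics/s27.png

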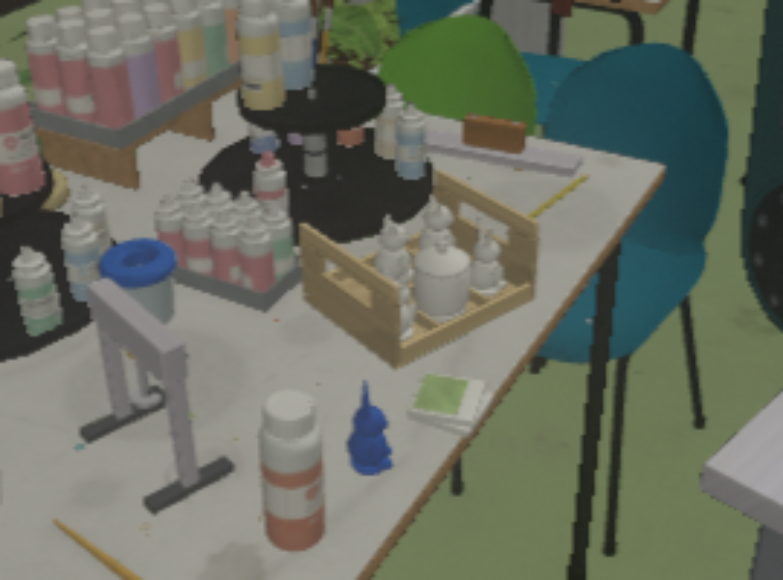

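View pics/w26.png

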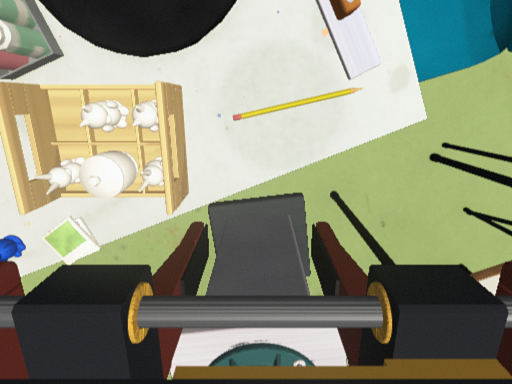

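Everything is standing in place, the straightedge is flat on the table, and the gauge is upright with its foot down. The bystanders have not moved (under 1 mm).

```bash
python3 -c "
from h import *
print(close_job(),current_clock())"
```

```text
the job is handed in; nothing more can be done
the job is handed in; nothing more can be done
```

I finished the whole sequence and handed the job in at about 141 s of the 210 s allowed; no verdict is reported.

- **Gauge:** It stood over the jar with its foot on the knob at about 79 mm, so this was the low jar and it went into the tray. The gauge is back on the table, upright with its foot down.
- **Tray:** The jar, both cats and both rabbits (all four figurines present) each stand in their own cell. Their tops measured no more than 88 mm, below the 92 mm rim.
- **Straightedge:** I laid it at the near side, swept it along both rims to the far side, and put it back about where it was.
- **Left alone:** The water pot and paint bottle moved less than 1 mm, and the blue rabbit was not touched.

Problems along the way:
- **Fingertips:** They sit about 34.5 mm short of the reported tool position. My first gauge grasp closed on nothing for that reason; I probed the table to measure the offset and corrected for it from then on.
- **Sweep:** It stopped at once three times on its contact limit. I lifted the straightedge slightly, set it down again, and swept in short steps with light force and no obstruction.
- **Cameras:** The scene camera disagreed with the wrist camera by 3 to 5 mm in y. I relied on the wrist camera for positions.

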